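# Index the loupe arm over to the photomask

## Robot

A 7-joint arm with a two-finger parallel gripper is mounted at the origin on a cart in front of the work surface, level with it; the furniture and walls round the work are solid. World frame = base frame: x ahead of the robot, y to its left, z up, the work surface at z = 0. Lengths are in m, angles in rad, forces in N, time in s.
With the tool pointing down it reaches from about 0.4 to 0.85 m from the base axis. Payload 10.4 kg.
Tool frame: the origin (TCP) lies on the mounting face of the last link; the fingertips stand 173 mm ahead of it and the grasp point (between the pads) lies 155 mm ahead of it (manip.tip_extent is the distance from the TCP to the fingertips, in m); z points along the fingers, y is the line along which they close (so a half turn about z gives the same grasp; the last joint's range is limited). The gripper opens to 85 mm and grips with 20 to 120 N. Pads are 22 mm wide; open, the fingers measure 114 mm over their backs; the gripper's body (76 mm by 85 mm) begins 54 mm behind the grasp point. The pads swing forward as they close: fully open they stand 13 mm farther back than shut.
Start: joints at [1.195, 0.332, -0.065, 1.46, 0.022, 1.35, -0.088], TCP at [0.216, -0.587, 0.405] pointing down, gripper open.
Joint ranges: [-2.6, 2.6], [-0.5, 2.12], [-1.47, 1.34], [0.16, 2.42], [-1.27, 4.41], [0.06, 2.06], [-2.6, 2.6]. Speed limits (rad/s): [2.22, 2.22, 2.79, 2.79, 3.14, 3.14, 3.14].

## Interface

Orientations are given as a unit quaternion [x, y, z, w].
In Python, from workcell import manip gives the robot as it stands.
- The arm moves only by the tool move_arm, never from a script. Its argument "plan" is one flat list of numbers, 7 for each row, row after row: the turn, a rotation vector about the tool's x, y, z in rad, then the shift along the tool's x, y, z in m, then the finger opening in m, from 0 to 0.0854. In form: [ax, ay, az, dx, dy, dz, gripper, ax, ay, az, dx, dy, dz, gripper, ...]. A call has 1 to 12 rows; each row is the pose to reach, as a shift and turn from the pose commanded when the call began, along the tool's axes at that moment; what a row does not reach only later rows make up. A row lasts 1/8 s, in which the tool goes at most 62.5 mm and 10.7 degrees, less where a joint would pass 70% of its speed; a pose out of reach is approached as far as the arm can. A call with a gripper value outside its range is refused whole. The fingers move at their own pace and stop on an object; "squeeze" is the grip in N (left out, the last holds). Time passes only in rows, so rows that repeat a pose let the fingers close. It gives the time, the measured TCP pose, the force, the opening and the grip force at its end, in the units of the state.
- manip.get_obs(): the state, without advancing time (a new reading comes with each control period).
- manip.camera(name): name is "side" or "top"; returns a dict with "color" (384x512x3 uint8, red, green, blue), "fx", "fy", "cx", "cy" (pixels), "cam_to_world" (4x4, takes a point from camera to world coordinates). Camera axes: x right, y down, z forward; pixel columns grow to the right and rows downward; lengths in m; the calibration is good to about 2 mm. A picture is of the moment at which its call begins. There is no depth.
- manip.hand_in(): hands the job in; it is judged then, once.
Trained networks look in a picture, given as the dict that the camera call returned (one of the last four; its "shot" number tells which), for a name from the list of things; names that differ only in an ending like _2 or _b are one class to them, and where a whole thing is asked for, a point or a joint stands for the part that bears it (a point fixed in the world has none). Each returns a list of dicts, best first, with "conf" (0 to 1); they miss things now and then, are a little off and sometimes report something else, mostly with a low value. They report only what shows in the picture. A call takes as long as a camera call. They do not tell look-alikes from the thing itself.
- manip.look_for(picture, label): "position" ([x, y, z] in m, in the coordinates of the camera as it stood for that picture, good to about 4 mm: the middle of the surface that is visible of it).
- manip.silhouettes(picture, label): "pixels" (384x512 bool, what is visible of it).
- manip.tip_of(picture, label): "position" ([x, y, z] in m, in the coordinates of the camera as it stood for that picture, good to about 4 mm: a listed point, or the origin of a listed thing).
The state is a dict: "clock": time; "joint_pos": joint angles; "joint_velocities": joint speeds; "tau": joint torques, N m; "position": TCP position; "ee_rot": TCP orientation; "ft_force": force on the tool from outside, world axes, zero at the start; "torque": the same for the moment, N m; "grip_width": opening from 0.0 (shut) to 1.0 (fully open); "grasp_force": force on a finger pad.
Only numpy, scipy, OpenCV 4.12 (cv2) and the standard library are available. Lean on these libraries where they do the work, as an engineer would, in place of code of your own. Each camera call takes 0.05 s, during which the arm holds its last target. There are 200 camera calls.

## Task

Bring the loupe over the square photomask: hook a fingertip under the pull ring on the loupe arm, lift the spring pin out of its hole, swing the arm over by one hole to the mask's side, and let the pin drop fully home in that next hole. Be gentle with the ring (hook and push, no hard pull or pinch), and leave the mask, the round wafer and the other things standing about where they are.

Things in the scene. Friction and masses are not known exactly. Their poses are not given: they have to be found in the camera images.
- fixture: Fixture fixed to the bench, base 264 x 250 x 10 mm; origin on the bench under the arm's vertical pivot, x to its far side, z up. Near side: index plate, top 28 mm up, five 13 mm holes 26 degrees apart on a 110 mm radius about the pivot, the middle one at -x. Far side, opposite the holes: five round white pedestals, 42 mm across, 100 mm from the pivot, tops 16 mm up. The pin starts in the middle hole.
- swing (a joint): Angle of the loupe arm about the vertical pivot, rad, counter-clockwise from above. Holes at 0 (start), +-0.454 and +-0.908; stops at +-1.0. Positive moves the loupe to the fixture's +y, the ring to its -y. The arm is a bar 26 mm wide, top 46 mm above the bench, loupe on its far end, pin and ring on its near end. It turns lightly (0.06 N m) and stays where it is left.
- pin (a joint): Lift of the index pin, m: 0 home, at most 0.030. The upright 10 mm pin, 110 mm from the pivot, reaches 10 mm into the hole and must rise more than that to free the arm. A spring presses it down: 3.6 N at home, 5.7 N at 14 mm. Let go between holes it rests on the index plate (about 0.010) and drops into the next hole when swung over it.
- ring_centre (a point): Centre of the rigid pull ring on the pin: 5.6 mm bar, 49 mm inside diameter, centre 105 mm above the bench with the pin home. Its lower edge is on the pin; its top leans 40 degrees towards the pivot, so a fingertip passes straight through pointing at the pivot and 40 to 45 degrees down. x axis level, from ring to pivot; z up. Below it the pin's collar ends 80 mm, the arm 46 mm above the bench.
- loupe_eye (a point): Centre of the underside of the black round loupe (38 mm across, 36 mm tall) clamped in the arm's far end, 100 mm from the pivot and 30 mm above the bench.
- mask: Square photomask, a dark plate 36 x 36 x 4 mm with a square 28 mm bright frame on top, loose on a pedestal beside the loupe; origin at the centre of its underside. It lies on the left or the right neighbour of the middle pedestal.
- wafer: Round dark wafer, 40 mm across, 4 mm thick, loose on the pedestal at the loupe's other side; origin at the centre of its underside. To be left alone.
- vial_1: Small glass vial with black cap, 24 mm across, 58 mm tall, loose, beside the fixture; origin under its centre. Bystander.
- vial_3: Small glass vial with blue cap, 24 mm across, 58 mm tall, loose, beside the fixture; origin under its centre. Bystander.
- timer: White kitchen-type timer, 42 x 68 x 55 mm, loose, beside the fixture; origin under its centre. Bystander.
- tape_roll: Roll of tape lying flat, 100 mm across, 25 mm tall, loose; origin under its centre. Bystander.
- tweezers_a: Steel tweezers lying flat, 126 mm long, 8 mm tall, loose, in front of the fixture; origin under the centre. Bystander.
- marker_black: Black-capped marker lying flat, 138 mm long, 15 mm tall, loose, in front of the fixture; origin under the centre. Bystander.
Not all that is in view belongs to the job. What is shaped like the mask but green or pink is not meant.

How it is judged:
On the way, in this order (a step that is already met when the one before it is completed fails the run):
1. the index pin is lifted out of its hole by the ring (value of joint pin above 0.0105 m and contact force between the fingers and pin above 0.3 N), for 0.1 s.
2. the arm is swung so that the loupe stands over the mask (horizontal distance between loupe_eye and mask below 0.012 m), for 0.2 s.
At the end, for the whole second after the job is handed in: The loupe stands over the mask (centres within 10 mm seen from above), the index pin is home in its new hole (within 2 mm), the arm is at rest, and the mask and the wafer lie where they were (within 10 mm) (horizontal distance between loupe_eye and mask below 0.01 m and value of joint pin below 0.002 m and velocity of joint swing between -0.05 and 0.05 rad/s and distance of each of mask, wafer from where it was at the start of the episode below 0.01 m); the robot touches nothing.
It fails at once if the ring is wrenched: the fingers press on the ring and pin with more than 25 N (contact force between the fingers and pin above 25 N).
It fails at once if the mask or the wafer is moved by more than 10 mm or picked up (distance of any of mask, wafer from where it was at the start of the episode above 0.01 m).
It fails at once if another loose thing is moved by more than 20 mm or picked up (distance of any of vial_1, vial_3, timer, tape_roll, tweezers_a, marker_black from where it was at the start of the episode above 0.02 m).
It also fails if it takes over 48 s, if anything falls off the work surface, if the arm or the gripper's body presses on something with over 40 N, if the wrist force passes 120 N, or if a joint passes its speed limit or range.

## Working session

There is one attempt and no reset: what is moved stays moved. The work goes in short steps, Python scripts to look and compute and a tool call to move; the robot and the scene stay as the last step left them, time stands still between calls to the robot, and variables do not carry over. Pictures are saved under pics/ and viewed, at most 11 in all, crops included, and the job is handed in when it is done.

Besides the shell and the picture viewer there is one more tool, called after ">>>" in YAML: its name, and indented under it one key for each argument. move_arm: Moves the arm, as the interface text tells. Its arguments: {"type":"object","properties":{"plan":{"type":"array","items":{"type":"number"}},"squeeze":{"type":"number"}},"required":["plan"]}

```bash
ls; mkdir -p pics; cat > h.py <<'E'
import numpy as np, cv2
from workcell import manip
from scipy.spatial.transform import Rotation as R
def w(p,x): return (np.array(p['cam_to_world'])@np.r_[x,1])[:3]
def save(p,n): cv2.imwrite(f'pics/{n}.png',cv2.cvtColor(p['color'],cv2.COLOR_RGB2BGR))
E
python3 - <<'E'
from h import *
np.set_printoptions(precision=4,suppress=True)
o=manip.get_obs(); print(o['position'],o['ee_rot'],o['clock'],o['grip_width'])
ims=[]
for c in('top','side'):
    p=manip.camera(c); ims.append(p['color'])
    print(c,np.array(p['cam_to_world']),p['fx'],p['cx'],p['cy'])
    for l in('fixture','ring_centre','loupe_eye','mask','wafer','pin'):
        for f in ('tip_of','look_for'):
            if l=='pin' and f=='tip_of': continue
            try:
                for d in getattr(manip,f)(p,l)[:3]: print(l,f,round(d['conf'],2),w(p,d['position']))
            except Exception as e: print(l,f,e)
    save(p,c+'0')
E
```

```text
pics
[ 0.2159 -0.5864  0.4039] [ 0.9845  0.1755 -0.0002 -0.0007] 0.0 1.0001632335404294
top [[-0.0087 -0.9878  0.1554  0.496 ]
 [-0.9999  0.0068 -0.0122  0.0755]
 [ 0.011  -0.1555 -0.9878  0.9471]
 [ 0.      0.      0.      1.    ]] 360.36988333585003 251.09832138699977 191.15687455119692
fixture tip_of 0.76 [0.6702 0.0805 0.    ]
fixture tip_of 0.23 [ 0.6906 -0.0956  0.0013]
ring_centre tip_of 0.66 [0.5781 0.0799 0.1074]
ring_centre look_for 0.63 [0.5776 0.0785 0.1056]
loupe_eye tip_of 0.72 [0.7751 0.0785 0.0286]
loupe_eye tip_of 0.51 [ 0.6919 -0.0978 -0.0014]
loupe_eye look_for 0.86 [0.6703 0.0798 0.0438]
mask tip_of 0.68 [ 0.6135 -0.1491  0.0018]
mask tip_of 0.67 [0.7626 0.3178 0.0027]
mask tip_of 0.65 [ 0.7914 -0.1031  0.0013]
mask look_for 0.73 [0.7597 0.1197 0.0237]
mask look_for 0.64 [ 0.7931 -0.1061  0.0012]
mask look_for 0.63 [0.7586 0.3153 0.0039]
wafer tip_of 0.7 [0.7628 0.0326 0.0161]
wafer tip_of 0.48 [0.5012 0.1135 0.0007]
wafer look_for 0.54 [ 0.6875 -0.0938  0.041 ]
wafer look_for 0.48 [0.7579 0.0301 0.0243]
pin look_for 0.69 [0.5749 0.0766 0.1054]
pin look_for 0.64 [
[... 231 characters left out ...]
ip_of 0.58 [0.6715 0.082  0.0023]
fixture look_for 0.73 [0.4639 0.0378 0.0095]
fixture look_for 0.71 [0.6428 0.1068 0.0192]
fixture look_for 0.41 [0.5735 0.0865 0.0952]
ring_centre tip_of 0.49 [0.5796 0.0828 0.1028]
ring_centre look_for 0.57 [0.5734 0.0869 0.0961]
ring_centre look_for 0.16 [ 0.6944 -0.0742  0.0362]
loupe_eye tip_of 0.66 [0.7713 0.0799 0.0276]
loupe_eye look_for 0.61 [0.6522 0.0898 0.0388]
mask tip_of 0.59 [ 0.6154 -0.1465 -0.0023]
mask tip_of 0.55 [0.7655 0.1244 0.0168]
mask tip_of 0.42 [0.7626 0.3154 0.0008]
mask look_for 0.69 [0.7591 0.3179 0.005 ]
mask look_for 0.59 [ 0.611  -0.1432  0.0014]
mask look_for 0.55 [0.7612 0.1286 0.0207]
pin look_for 0.5 [0.632  0.2521 0.0286]
```

```bash
python3 - <<'E'
import cv2,numpy as np
a=cv2.imread('pics/top0.png');b=cv2.imread('pics/side0.png')
cv2.imwrite('pics/top0c.png',cv2.resize(a[40:240,130:400],None,fx=2.9,fy=2.9,interpolation=cv2.INTER_CUBIC))
E
```

```text
(no output)
```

View pics/top0c.png

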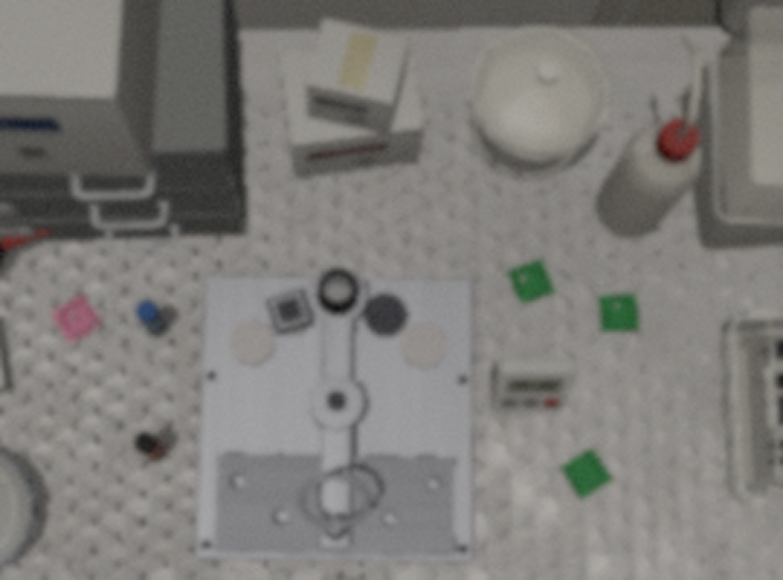

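View pics/side0.png

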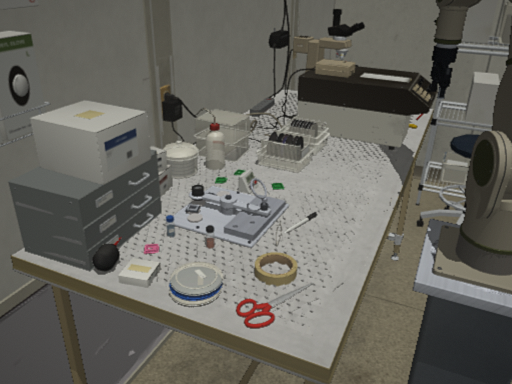

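```bash
cat >> h.py <<'E'
np.set_printoptions(precision=4,suppress=True)
PIV=np.array([.671,.0808,0]); YAW=-.012; TIP=manip.tip_extent
def pose(swing=0,ins=0,lift=0,tilt=42,r=.0925,lat=0,z=.105,dyaw=0):
    """TCP pose: tip ins past ring centre, arm at swing, pin lift offset, lat = lateral (tool x)"""
    t=np.radians(tilt); Rz=R.from_euler('z',YAW+swing); Rz2=R.from_euler('z',YAW+swing+dyaw)
    d=np.array([np.cos(t),0,-np.sin(t)])
    c=PIV+Rz.apply([-r,0,z+lift])+Rz2.apply([0,lat,0])
    M=Rz2.as_matrix()@np.c_[[0,1,0],np.cross(d,[0,1,0]),d]
    return c+Rz2.apply(d)*(ins-TIP), R.from_matrix(M)
def rel(p,Rt,p0=None,R0=None):
    o=manip.get_obs()
    if p0 is None: p0=np.array(o['position']); R0=R.from_quat(o['ee_rot'])
    return np.r_[(R0.inv()*Rt).as_rotvec(), R0.inv().apply(p-p0)]
E
python3 - <<'E'
from h import *
print(TIP)
down=lambda az: R.from_matrix(np.c_[[-np.sin(az),np.cos(az),0],[np.cos(az),np.sin(az),0],[0,0,-1.]])
print('via',rel(np.array([.45,-.3,.42]),down(-.6)))
p,Rt=pose(ins=-.07,lift=.03); print(p); print('pre',rel(p,Rt))
E
```

```text
0.1734
via [ 0.0001 -0.     -0.6181  0.3186 -0.188  -0.0152]
[0.3976 0.0841 0.2979]
pre [-0.7313  0.5036 -1.1312  0.4022 -0.5665  0.1069]
```

>>> move_arm:
  plan: [0, 0, -0.62, 0.32, -0.19, -0.015, 0, 0, 0, -0.62, 0.32, -0.19, -0.015, 0, 0, 0, -0.62, 0.32, -0.19, -0.015, 0, 0, 0, -0.62, 0.32, -0.19, -0.015, 0, 0, 0, -0.62, 0.32, -0.19, -0.015, 0, 0, 0, -0.62, 0.32, -0.19, -0.015, 0, 0, 0, -0.62, 0.32, -0.19, -0.015, 0, 0, 0, -0.62, 0.32, -0.19, -0.015, 0]

```text
clock: 2.2
position: [0.4503, -0.298, 0.4197]
ee_rot: [0.884, 0.467, -0.0, 0.0]
ft_force: [-0.1, 0.1, 0.3]
grip_width: 0.001
grasp_force: 0.0
```

```bash
python3 - <<'E'
from h import *
p,Rt=pose(ins=-.07,lift=.03); print('pre',rel(p,Rt))
E
```

```text
pre [-0.8132  0.2458 -0.5508  0.2862 -0.2587  0.1217]
```

>>> move_arm:
  plan: [-0.81, 0.246, -0.55, 0.286, -0.259, 0.122, 0, -0.81, 0.246, -0.55, 0.286, -0.259, 0.122, 0, -0.81, 0.246, -0.55, 0.286, -0.259, 0.122, 0, -0.81, 0.246, -0.55, 0.286, -0.259, 0.122, 0, -0.81, 0.246, -0.55, 0.286, -0.259, 0.122, 0, -0.81, 0.246, -0.55, 0.286, -0.259, 0.122, 0, -0.81, 0.246, -0.55, 0.286, -0.259, 0.122, 0, -0.81, 0.246, -0.55, 0.286, -0.259, 0.122, 0, -0.81, 0.246, -0.55, 0.286, -0.259, 0.122, 0]

```text
clock: 3.32
position: [0.3979, 0.0829, 0.2981]
ee_rot: [0.651, 0.641, 0.285, 0.289]
ft_force: [0.4, -0.8, -0.2]
grip_width: 0.0
grasp_force: 0.0
```

```bash
python3 - <<'E'
from h import *
p,Rt=pose(ins=-.05,lift=.0); print('pre',rel(p,Rt),manip.get_obs()['joint_pos'])
ims=[]
for c,n in(('top',(100,300)),('side',(150,300))):
    q=manip.camera(c)
    for d in manip.tip_of(q,'ring_centre')[:2]: print(c,d['conf'],w(q,d['position']))
    T=np.linalg.inv(np.array(q['cam_to_world'])); 
    x=T@np.r_[PIV+R.from_euler('z',YAW).apply([-.0925,0,.105]),1]; u=int(q['fx']*x[0]/x[2]+q['cx']);v=int(q['fy']*x[1]/x[2]+q['cy']); print(u,v)
    ims.append(cv2.resize(q['color'][v-50:v+50,u-66:u+67],None,fx=4,fy=4,interpolation=cv2.INTER_CUBIC)[:,:,::-1])
cv2.imwrite('pics/pre.png',cv2.resize(np.hstack(ims),(800,300)))
E
```

```text
pre [-0.002   0.0016 -0.0035  0.0012 -0.0226  0.0401] [ 0.7563 -0.4092 -1.0315  2.4053 -0.3554  0.1619 -0.0737]
top 0.66 [0.579  0.0748 0.1067]
244 212
side 0.6 [0.5807 0.0781 0.1025]
258 188
```

View pics/pre.png

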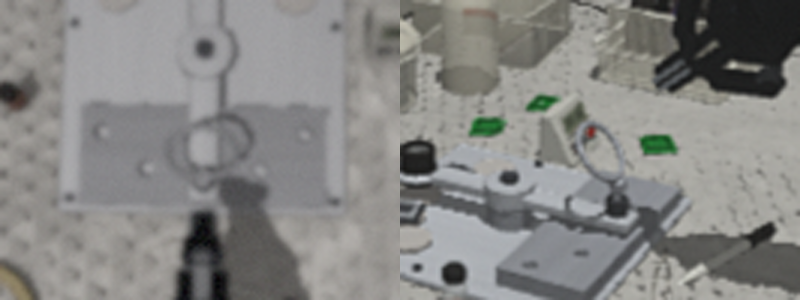

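>>> move_arm:
  plan: [0, 0, 0, 0.001, -0.011, 0.02, 0, 0, 0, 0, 0.001, -0.0225, 0.04, 0, 0, 0, 0, 0.001, -0.0225, 0.04, 0, 0, 0, 0, 0.001, -0.0225, 0.04, 0]

```text
clock: 4.03
position: [0.4114, 0.086, 0.2586]
ee_rot: [0.65, 0.643, 0.285, 0.287]
ft_force: [-0.4, 0.2, 0.2]
grip_width: 0.003
grasp_force: 0.0
```

```bash
cat >> h.py <<'E'
def proj(q,X):
    x=np.linalg.inv(np.array(q['cam_to_world']))@np.r_[X,1]
    return np.array([q['fx']*x[0]/x[2]+q['cx'],q['fy']*x[1]/x[2]+q['cy']])
def ringpts(swing=0,lift=0,y=0):
    a=np.radians(40); u=np.array([np.sin(a),0,np.cos(a)]); t=np.linspace(0,2*np.pi,40)
    return [PIV+R.from_euler('z',YAW+swing).apply(np.array([-.0925,y,.105+lift])+.0273*(np.cos(k)*u+np.sin(k)*np.array([0,1,0]))) for k in t]
def shot(name,swing=0,lift=0,draw=True):
    ims=[]
    for c in ('top','side'):
        q=manip.camera(c); rp=ringpts(swing,lift); u,v=proj(q,np.mean(rp,0)).astype(int)
        im=np.ascontiguousarray(cv2.resize(q['color'][v-34:v+34,u-45:u+45],(396,300),interpolation=cv2.INTER_CUBIC)[:,:,::-1]); im2=im.copy()
        P=np.array([(proj(q,x)-[u-45,v-34]+.5)*[4.4,300/68] for x in rp]).astype(int)
        cv2.polylines(im2,[P],True,(0,0,255),1); ims.append(np.vstack([im,im2]))
    cv2.imwrite(f'pics/{name}.png',np.hstack(ims))
E
python3 - <<'E'
from h import *
shot('r1')
p,Rt=pose(ins=-.05); print(rel(p,Rt), manip.get_obs()['joint_pos'])
E
```

```text
[-0.0064 -0.0018 -0.0011 -0.002  -0.0021  0.0036] [ 1.0758 -0.375  -1.3435  2.4061 -1.1638  0.068   0.7192]
```

View pics/r1.png

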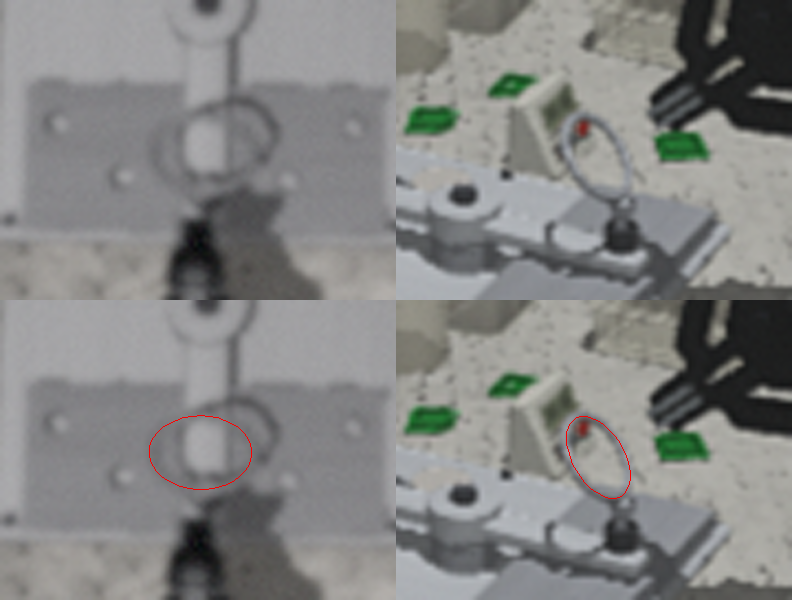

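```bash
python3 - <<'E'
from h import *
for i in (-.03,-.01): 
  p,Rt=pose(ins=i,tilt=43); print(rel(p,Rt))
E
```

```text
[ 0.0111 -0.0018 -0.0011 -0.002   0.0015  0.0236]
[ 0.0111 -0.0018 -0.0011 -0.002   0.0013  0.0436]
```

>>> move_arm:
  plan: [0.011, -0.002, -0.001, -0.002, 0.0015, 0.012, 0, 0.011, -0.002, -0.001, -0.002, 0.0015, 0.0236, 0, 0.011, -0.002, -0.001, -0.002, 0.0015, 0.034, 0, 0.011, -0.002, -0.001, -0.002, 0.0013, 0.0436, 0, 0.011, -0.002, -0.001, -0.002, 0.0013, 0.0436, 0]

```text
clock: 4.75
position: [0.4293, 0.0791, 0.2522]
ee_rot: [0.652, 0.647, 0.279, 0.279]
ft_force: [-0.3, 0.5, 0.3]
grip_width: 0.003
grasp_force: 0.0
```

```bash
python3 - <<'E'
from h import *
shot('r2')
print(manip.get_obs()['joint_pos'])
for i in (-.01,.025): 
  p,Rt=pose(ins=i,tilt=43); print(rel(p,Rt))
E
```

```text
[ 1.2378 -0.325  -1.4676  2.37   -1.2659  0.0657  0.874 ]
[-0.0086 -0.0053  0.0026  0.0043 -0.0056  0.0262]
[-0.0086 -0.0053  0.0026  0.0041 -0.0053  0.0612]
```

View pics/r2.png

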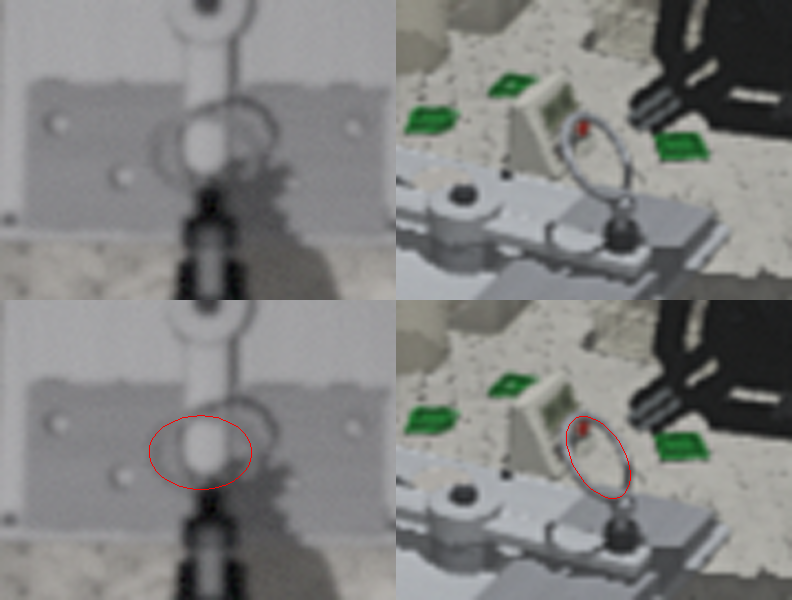

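```bash
cat > kin.py <<'E'
import numpy as np, itertools
from scipy.spatial.transform import Rotation as R
from scipy.optimize import least_squares
D=[([1.195,.332,-.065,1.46,.022,1.35,-.088],[.216,-.587,.405],[.9845,.1755,-.0002,-.0007]),
([0.7563,-0.4092,-1.0315,2.4053,-0.3554,0.1619,-0.0737],[.3979,.0829,.2981],[.651,.641,.285,.289]),
([1.0758,-0.375,-1.3435,2.4061,-1.1638,0.068,0.7192],[.4114,.086,.2586],[.65,.643,.285,.287]),
([1.2378,-0.325,-1.4676,2.37,-1.2659,0.0657,0.874],[.4293,.0791,.2522],[.652,.647,.279,.279])]
def fk(q,s,g):  # s: signs, g: [yaw0, a0,h, L1, ex, L2, wx, L3, yawT]
    Rm=R.from_euler('z',g[0]);p=np.array([0,0,g[2]]);off=[[g[1],0,0],[0,0,0],[0,0,g[3]],[g[4],0,0],[-g[4]+g[9],0,g[5]],[g[6],0,0],[0,0,g[7]]]
    for i in range(7):
        Rm=Rm*R.from_euler('zyzyzyz'[i],s[i]*q[i]); p=p+Rm.apply(off[i])
    return p,Rm*R.from_euler('z',g[8])
if __name__=='__main__':
    best=[]
    for s in itertools.product([1,-1],[1],[1,-1],[1],[1,-1],[1],[1,-1]):
        def f(g): 
            r=[]
            for q,p,o in D:
                P,Q=fk(q,s,g); r+=list((P-p))+list((Q.as_matrix()-R.from_quat(o).as_matrix()).ravel()*.3)
            return np.array(r)
        for y0 in(0,1.57,3.14,-1.57):
          for yt in (0,1.57,3.14,-1.57):
            try:k=least_squares(f,[y0,0,.3,.35,0,.35,0,.1,yt,0])
            except Exception: continue
            best.append((k.cost,s,k.x))
    best.sort(key=lambda b:b[0])
    for b in best[:3]: print(b[0],b[1],np.round(b[2],4))
E
python3 kin.py
```

```text
0.00039443315527963217 (-1, 1, -1, 1, -1, 1, -1) [-0.032   0.1122  0.077   0.4691 -0.1237  0.3583  0.013   0.1408 -4.7366
 -0.1068]
0.00039443315527963455 (-1, 1, -1, 1, -1, 1, -1) [-0.032   0.1122  0.077   0.4691 -0.1237  0.3583  0.013   0.1408  1.5465
 -0.1068]
0.00039443315527963715 (-1, 1, -1, 1, -1, 1, -1) [-0.032   0.1122  0.077   0.4691 -0.1237  0.3583  0.013   0.1408 -4.7366
 -0.1068]
```

```bash
cat >> kin.py <<'E'
S=(-1,1,-1,1,-1,1,-1);G=[-.032,.1122,.077,.4691,-.1237,.3583,.013,.1408,1.5465,-.1068]
LO=np.array([-2.6,-.5,-1.47,.16,-1.27,.06,-2.6]);HI=np.array([2.6,2.12,1.34,2.42,4.41,2.06,2.6])
def ik(p,Rt,n=40,seed=0,q0=None):
    rng=np.random.default_rng(seed);out=[]
    for i in range(n):
        def f(q):
            P,Q=fk(q,S,G); m=(2*q-LO-HI)/(HI-LO)
            return np.r_[(P-p)*10,(Q.inv()*Rt).as_rotvec()*3,.02*m**4]
        k=least_squares(f,rng.uniform(LO,HI) if q0 is None else q0,bounds=(LO,HI)); e=f(k.x)[:6]
        if np.abs(e).max()<.03: out.append((k.cost,k.x))
    return sorted(out,key=lambda t:t[0])
E
python3 - <<'E'
from h import *; from kin import *
for kw in (dict(ins=-.06,lift=.03),dict(ins=.02),dict(ins=.02,lift=.03),dict(ins=.02,lift=.03,swing=.454)):
  for t in (42,47):
    r=ik(*pose(tilt=t,**kw)); print(kw,t,len(r)); 
    seen=[]
    for c,q in r:
        if all(np.abs(q-s).max()>.5 for s in seen): seen.append(q); print('  ',round(c,5),q)
        if len(seen)>4: break
E
```

```text
{'ins': -0.06, 'lift': 0.03} 42 25
   0.00038 [ 0.6979 -0.3656 -1.0064  2.4047 -0.1589  0.1386 -0.264 ]
   0.00052 [-1.6327 -0.5     1.121   2.42    1.5843  0.6902 -1.6037]
{'ins': -0.06, 'lift': 0.03} 47 25
   0.00019 [ 0.7477 -0.2986 -1.0829  2.3091  0.0082  0.2653 -0.4257]
   0.00022 [-1.3265 -0.3196  0.9848  2.3664  1.2081  0.4594 -1.2614]
{'ins': 0.02} 42 0
{'ins': 0.02} 47 0
{'ins': 0.02, 'lift': 0.03} 42 0
{'ins': 0.02, 'lift': 0.03} 47 10
   0.00039 [ 0.703   0.1321 -1.4247  2.42    1.507   0.561  -1.9832]
{'ins': 0.02, 'lift': 0.03, 'swing': 0.454} 42 0
{'ins': 0.02, 'lift': 0.03, 'swing': 0.454} 47 8
   0.0005 [ 1.0311  0.2187 -1.47    2.4081  1.9059  0.1413 -1.7569]
   0.00063 [ 0.9587  0.1124 -1.1329  2.42    4.41    0.1346  2.1441]
```

```bash
cat > scan.py <<'E'
from h import *; from kin import *
for roll in range(0,360,45):
  for t in (40,45,50):
    row=[]
    for kw in (dict(ins=-.06,lift=.01),dict(ins=.015),dict(ins=.015,lift=.025),dict(ins=.015,lift=.025,swing=.454)):
      p,Rt=pose(tilt=t,**kw); r=ik(p,Rt*R.from_euler('z',roll,degrees=True),n=10); row.append((len(r),round(r[0][0]*1e4,1) if r else None, np.round(r[0][1],2) if r else None))
    if sum(x[0]>0 for x in row)>=3:
        print(roll,t); [print('   ',*x) for x in row]
E
time python3 scan.py
```

```text
0 50
    5 1.6 [ 0.7  -0.22 -1.12  2.32  0.32  0.3  -0.75]
    0 None None
    5 2.2 [ 0.55  0.02 -1.15  2.4   1.29  0.39 -1.74]
    4 2.4 [ 0.89  0.15 -1.16  2.29 -0.27  0.11  0.5 ]
45 50
    4 1.7 [ 0.7  -0.22 -1.12  2.32  0.32  0.3  -1.54]
    0 None None
    4 3.1 [-0.94 -0.    0.91  2.36  0.16  0.09 -0.98]
    4 2.4 [ 0.89  0.15 -1.16  2.29 -0.27  0.11 -0.29]
90 50
    5 2.4 [ 0.68 -0.22 -1.09  2.32  0.32  0.3  -2.32]
    0 None None
    5 3.1 [-0.95 -0.    0.94  2.36 -0.03  0.09 -1.56]
    4 2.4 [ 0.89  0.15 -1.16  2.29 -0.28  0.11 -1.06]
135 50
    3 4.2 [ 1.34 -0.44 -1.45  2.19 -0.8   0.39 -1.96]
    0 None None
    6 3.5 [-0.98  0.    1.01  2.36 -0.42  0.09 -1.93]
    5 2.5 [ 0.89  0.14 -1.13  2.3  -0.46  0.12 -1.66]
180 50
    5 2.2 [-1.27 -0.23  1.02  2.35  1.01  0.37  2.08]
    0 None None
    9 3.6 [-0.86 -0.04  0.72  2.42  1.06  0.12  1.98]
    7 3.0 [ 0.88  0.12 -1.07  2.32 -0.82  0.14 -2.06]
225 50
    2 1.9 [-1.26 -0.23  1.01  2.35  1.    0.37  1.3 ]
    0 None None
    8 3.2 [-0.92 -0.02  0.84  2.38  0.62  0.09  1.67]
    7 2.9 [ 0.93  0.18 -1.31  2.3   0.62  0.12  1.9 ]
270 50
    2 1.6 [ 0.7  -0.22 -1.12  2.32  0.32  0.3   0.82]
    0 None None
    2 2.2 [ 0.56  0.02 -1.16  2.4   1.29  0.39 -0.18]
    1 2.5 [ 0.91  0.16 -1.21  2.29  0.08  0.11  1.7 ]
315 50
    5 1.6 [ 0.7  -0.22 -1.12  2.32  0.32  0.3   0.03]
    0 None None
    4 2.2 [ 0.56  0.02 -1.16  2.4   1.29  0.39 -0.96]
    3 2.4 [ 0.9   0.15 -1.16  2.29 -0.24  0.11  1.25]
real	1m17.962s
user	1m18.395s
sys	0m0.168s
```

```bash
cat > scan.py <<'E'
from h import *; from kin import *
for t in (54,58,62):
    print(t)
    for kw in (dict(ins=-.05,lift=.02),dict(ins=.02),dict(ins=.02,lift=.025),dict(ins=.02,lift=.025,swing=.25),dict(ins=.02,lift=.025,swing=.454)):
      r=ik(*pose(tilt=t,**kw),n=16); print('  ',kw,len(r)); seen=[]
      for c,q in r:
        if all(np.abs(q-s).max()>.4 for s in seen): seen.append(q); print('     ',round(c*1e4,1),np.round(q,2))
E
python3 scan.py
```

```text
54
   {'ins': -0.05, 'lift': 0.02} 9
      0.9 [ 0.6  -0.14 -1.04  2.25  0.36  0.41 -0.77]
      1.0 [-1.08 -0.15  0.92  2.27  0.52  0.38 -0.56]
   {'ins': 0.02} 9
      2.2 [ 0.5   0.11 -1.12  2.41  1.29  0.44 -1.74]
      3.0 [-0.75  0.04  0.71  2.38 -0.09  0.1   0.04]
   {'ins': 0.02, 'lift': 0.025} 9
      1.4 [ 0.5   0.05 -1.07  2.34  1.06  0.41 -1.48]
      1.8 [-0.86  0.02  0.85  2.32 -0.11  0.18  0.08]
   {'ins': 0.02, 'lift': 0.025, 'swing': 0.25} 9
      1.6 [ 0.69  0.07 -1.1   2.31  0.67  0.22 -0.76]
      2.3 [-0.62 -0.01  0.8   2.37 -0.92  0.32  1.24]
   {'ins': 0.02, 'lift': 0.025, 'swing': 0.454} 7
      1.3 [ 0.78  0.13 -1.03  2.26 -0.19  0.21  0.42]
      2.3 [-0.47  0.04  0.77  2.34 -1.05  0.53  1.62]
58
   {'ins': -0.05, 'lift': 0.02} 9
      0.5 [ 0.54 -0.09 -0.98  2.2   0.32  0.5  -0.71]
      0.6 [-0.97 -0.1   0.85  2.21  0.27  0.45 -0.31]
   {'ins': 0.02} 9
      1.3 [ 0.45  0.12 -1.04  2.34  1.03  0.44 -1.45]
      1.6 [-0.78  0.07  0.8   2.32 -0.31  0.22  0.28]
   {'ins': 0.02, 'lift': 0.025} 9
      0.8 [ 0.45  0.08 -1.    2.28  0.83  0.45 -1.22]
      1.0 [
[... 332 characters left out ...]
  2.29 -0.84  0.52  1.36]
62
   {'ins': -0.05, 'lift': 0.02} 9
      0.3 [ 0.48 -0.04 -0.92  2.14  0.3   0.6  -0.67]
      0.4 [-0.87 -0.06  0.79  2.15  0.13  0.55 -0.18]
   {'ins': 0.02} 9
      0.8 [ 0.41  0.14 -0.97  2.28  0.82  0.48 -1.21]
      0.9 [-0.75  0.1   0.77  2.27 -0.26  0.32  0.22]
   {'ins': 0.02, 'lift': 0.025} 9
      0.5 [ 0.41  0.1  -0.93  2.22  0.66  0.51 -1.03]
      0.6 [-0.76  0.07  0.76  2.22 -0.14  0.38  0.1 ]
   {'ins': 0.02, 'lift': 0.025, 'swing': 0.25} 9
      0.5 [ 0.56  0.11 -0.94  2.2   0.34  0.4  -0.39]
      0.7 [-0.55  0.05  0.67  2.24 -0.49  0.45  0.76]
   {'ins': 0.02, 'lift': 0.025, 'swing': 0.454} 7
      0.4 [ 0.64  0.15 -0.92  2.17  0.04  0.4   0.17]
```

```bash
python3 - <<'E'
from h import *
o=manip.get_obs();print(o['position'],o['joint_pos'])
for kw in (dict(tilt=52,ins=-.06,lift=.06),dict(tilt=62,ins=-.06,lift=.05)): 
  p,Rt=pose(**kw); print(p,rel(p,Rt))
E
```

```text
[0.4292 0.0793 0.2522] [ 1.2378 -0.325  -1.4676  2.37   -1.2659  0.0657  0.874 ]
[0.4348 0.0836 0.3489] [ 0.1485 -0.0051  0.003   0.0046  0.074  -0.0625]
[0.4689 0.0832 0.3611] [ 0.323  -0.0048  0.0035  0.0044  0.1063 -0.0462]
```

>>> move_arm:
  plan: [0.15, -0.005, 0.003, 0.0045, 0.074, -0.0625, 0, 0.15, -0.005, 0.003, 0.0045, 0.074, -0.0625, 0, 0.15, -0.005, 0.003, 0.0045, 0.074, -0.0625, 0, 0.323, -0.005, 0.0035, 0.0045, 0.106, -0.046, 0, 0.323, -0.005, 0.0035, 0.0045, 0.106, -0.046, 0, 0.323, -0.005, 0.0035, 0.0045, 0.106, -0.046, 0, 0.323, -0.005, 0.0035, 0.0045, 0.106, -0.046, 0]

```text
clock: 5.72
position: [0.4685, 0.0831, 0.3602]
ee_rot: [0.69, 0.682, 0.17, 0.172]
ft_force: [0.1, 0.5, -0.4]
grip_width: -0.003
grasp_force: 0.0
```

```bash
python3 - <<'E'
from h import *
o=manip.get_obs();print(o['position'],o['joint_pos'])
for kw in (dict(tilt=60,ins=-.06,lift=.05),dict(tilt=60,ins=-.03,lift=0),dict(tilt=60,ins=-.03,lift=0.01)): 
  p,Rt=pose(**kw); print(p,rel(p,Rt))
E
```

```text
[0.4685 0.0831 0.3602] [ 1.3098 -0.4139 -1.3496  2.0489 -0.5165  0.737   0.1728]
[0.4618 0.0833 0.3571] [-0.0348  0.0008 -0.0005  0.0001 -0.0073 -0.0004]
[0.4768 0.0831 0.2811] [-0.0348  0.0008 -0.0005  0.0002 -0.0298  0.0737]
[0.4768 0.0831 0.2911] [-0.0348  0.0008 -0.0005  0.0002 -0.0251  0.0649]
```

```bash
cat > sim.py <<'E'
from h import *; from kin import *
def step(q,p,Rt,n=15):
    for _ in range(n):
        P,Q=fk(q,S,G); e=np.r_[p-P,(Rt*Q.inv()).as_rotvec()*.3]
        J=np.zeros((6,7))
        for i in range(7):
            dq=np.zeros(7);dq[i]=1e-5;P2,Q2=fk(q+dq,S,G); J[:,i]=np.r_[P2-P,(Q2*Q.inv()).as_rotvec()*.3]/1e-5
        d=J.T@np.linalg.solve(J@J.T+1e-4*np.eye(6),e); q=np.clip(q+d,LO+.005,HI-.005)
    return q,np.linalg.norm(e[:3])*1e3,np.degrees(np.linalg.norm(e[3:])/.3)
def path(q,kws,n=8):
    a=kws[0]
    for b in kws[1:]:
        for k in range(1,n+1):
            kw={x:a.get(x,0)+(b.get(x,0)-a.get(x,0))*k/n for x in set(a)|set(b)}
            q,e1,e2=step(q,*pose(**kw))
        print(b,np.round(q,2),round(e1,1),round(e2,1)); a=b
    return q
if __name__=='__main__':
    q=np.array(manip.get_obs()['joint_pos'])
    T=dict(tilt=60)
    path(q,[dict(tilt=62,ins=-.06,lift=.05),dict(T,ins=-.03,lift=.01),dict(T,ins=.02),dict(T,ins=.02,lift=.03),dict(T,ins=.02,lift=.03,swing=.25),dict(T,ins=.02,lift=.03,swing=.454),dict(T,ins=.02,swing=.454),dict(T,ins=-.06,swing=.454)])
    # test fidelity
    q=np.array(D[0][0])
E
python3 sim.py
```

```text
{'tilt': 60, 'ins': -0.03, 'lift': 0.01} [ 0.42 -0.03 -0.88  2.23  0.43  0.49 -0.81] 0.0 0.0
{'tilt': 60, 'ins': 0.02} [ 0.22  0.06 -0.68  2.33  0.74  0.37 -1.1 ] 0.0 0.0
{'tilt': 60, 'ins': 0.02, 'lift': 0.03} [ 0.31  0.04 -0.78  2.25  0.6   0.44 -0.95] 0.0 0.0
{'tilt': 60, 'ins': 0.02, 'lift': 0.03, 'swing': 0.25} [ 0.64  0.12 -1.07  2.21  0.45  0.38 -0.53] 0.0 0.0
{'tilt': 60, 'ins': 0.02, 'lift': 0.03, 'swing': 0.454} [ 0.82  0.25 -1.25  2.16  0.47  0.41 -0.3 ] 0.0 0.0
{'tilt': 60, 'ins': 0.02, 'swing': 0.454} [ 0.75  0.25 -1.16  2.23  0.52  0.32 -0.34] 0.0 0.0
{'tilt': 60, 'ins': -0.06, 'swing': 0.454} [ 1.04  0.21 -1.46  2.11  0.34  0.5  -0.18] 2.5 0.3
```

>>> move_arm:
  plan: [-0.035, 0.001, 0, 0, -0.012, 0.025, 0, -0.035, 0.001, 0, 0, -0.018, 0.045, 0, -0.035, 0.001, 0, 0, -0.025, 0.065, 0, -0.035, 0.001, 0, 0, -0.025, 0.065, 0, -0.035, 0.001, 0, 0, -0.025, 0.065, 0]

```text
clock: 6.35
position: [0.4624, 0.0806, 0.3022]
ee_rot: [0.685, 0.679, 0.185, 0.186]
ft_force: [-1.0, 0.3, 0.5]
grip_width: 0.003
grasp_force: 0.0
```

```bash
python3 - <<'E'
from h import *
shot('r3')
o=manip.get_obs();print(o['position'],o['joint_pos'])
for kw in (dict(tilt=60,ins=-.0,lift=0),dict(tilt=60,ins=.025,lift=0)): 
  p,Rt=pose(**kw); print(p,rel(p,Rt))
E
```

```text
[0.4626 0.0805 0.3024] [ 1.4345 -0.4993 -1.468   2.1475 -0.7712  0.6109  0.3811]
[0.4918 0.083  0.2552] [ 0.0071 -0.0033  0.0018  0.0026  0.0012  0.0555]
[0.5043 0.0828 0.2335] [ 0.0071 -0.0033  0.0018  0.0025  0.0011  0.0805]
```

View pics/r3.png

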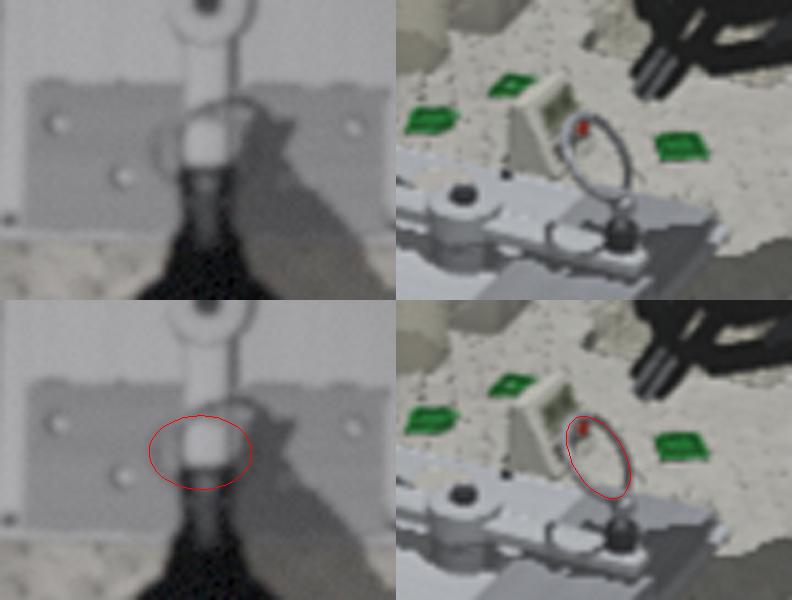

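```bash
cat > refit.py <<'E'
import kin; from kin import *
D2=D[:1]+D[2:]+[([1.3098,-.4139,-1.3496,2.0489,-.5165,.737,.1728],[.4685,.0831,.3602],[.69,.682,.17,.172]),
([1.4345,-.4993,-1.468,2.1475,-.7712,.6109,.3811],[.4625,.0805,.3023],[.685,.679,.185,.186])]
# free: +base tilt none; add joint-zero offsets for j2,j4,j6
def f(g):
    r=[]
    for q,p,o in D2:
        P,Q=fk(np.array(q)+np.r_[0,g[10],0,g[11],0,g[12],0],S,g); r+=list((P-p)*10)+list((Q.inv()*R.from_quat(o)).as_rotvec()*3)
    return np.array(r+list(.02*np.array(g[10:])))
k=least_squares(f,G+[0,0,0]); print(np.round(k.x,4)); print(np.round(f(k.x)[:-3].reshape(-1,6),3))
E
python3 refit.py
```

```text
[-0.0698  0.0064  0.23    0.5078  0.0524  0.4814  0.0212  0.1791  1.5088
  0.0228  0.0233 -0.0358  0.0275]
[[ 0.011  0.007  0.006 -0.04  -0.003 -0.022]
 [-0.019  0.021 -0.012  0.001  0.015  0.003]
 [ 0.013 -0.025  0.017  0.029  0.006  0.005]
 [ 0.001 -0.012 -0.004  0.002  0.005  0.003]
 [ 0.008  0.009 -0.008  0.01  -0.014  0.011]]
```

```bash
cat >> kin.py <<'E'
G=[-0.0698,0.0064,0.23,0.5078,0.0524,0.4814,0.0212,0.1791,1.5088,0.0228]
_fk=fk
def fk(q,s,g): return _fk(np.array(q)+np.r_[0,.0233,0,-.0358,0,.0275,0],s,g)
E
cat > sim2.py <<'E'
from sim import *
from scipy.spatial.transform import Slerp
def mv(q,p,Rt,n=10,v=True):
    P,Q=fk(q,S,G); sl=Slerp([0,1],R.concatenate([Q,Rt]))
    for k in range(1,n+1): q,a,b=step(q,P+(p-P)*k/n,sl(k/n),6)
    if v: print(np.round(p,3),np.round(q,2),round(a,1),round(b,1))
    return q
def dn(az,tilt=90):
    t=np.radians(tilt); d=np.array([np.cos(t),0,-np.sin(t)])
    return R.from_euler('z',az)*R.from_matrix(np.c_[[0,1,0],np.cross(d,[0,1,0]),d])
if __name__=='__main__':
    q=np.array(D[0][0]); print('retro')
    q=mv(q,np.array([.45,-.3,.42]),dn(-.6)); q=mv(q,*pose(ins=-.07,lift=.03)); q=mv(q,*pose(ins=-.05,lift=0))
    print('plan')
    q=np.array(manip.get_obs()['joint_pos'])
    q=mv(q,np.array([.46,.08,.40]),dn(0,70))
    for seq in ([(.6,-.25,.45),(.6,.3,.45),(.45,.25,.45),(.45,.08,.42)],[(.62,.08,.45),(.62,.35,.45),(.45,.3,.45),(.45,.08,.42)]):
        x=q
        for s in seq: x=mv(x,np.array(s),dn(np.arctan2(s[1],s[0])))
        print('fin')
        T=dict(tilt=60)
        for kw in (dict(T,ins=-.05,lift=.02),dict(T,ins=.025),dict(T,ins=.025,lift=.03),dict(T,ins=.025,lift=.03,swing=.454),dict(T,ins=-.06,swing=.454)): x=mv(x,*pose(**kw))
E
python3 sim2.py
```

```text
retro
[ 0.45 -0.3   0.42] [ 0.82  0.17 -0.36  1.65  0.07  1.32 -0.14] 0.0 0.0
[0.398 0.084 0.298] [ 0.64 -0.33 -0.9   2.4  -0.19  0.13 -0.17] 0.0 0.0
[0.413 0.084 0.254] [ 1.01 -0.27 -1.29  2.42 -0.14  0.06 -0.24] 10.7 4.1
plan
[0.46 0.08 0.4 ] [ 1.37 -0.49 -1.3   1.95 -0.57  1.02  0.24] 0.0 0.0
[ 0.6  -0.25  0.45] [ 2.6  -0.5  -1.46  1.43 -0.73  1.57  0.43] 234.2 20.8
[0.6  0.3  0.45] [ 1.86 -0.5  -1.46  1.41 -0.74  1.56  0.41] 271.0 23.7
[0.45 0.25 0.45] [ 1.45 -0.5  -1.46  1.65 -0.55  1.5   0.41] 79.8 8.2
[0.45 0.08 0.42] [ 1.59 -0.5  -1.46  1.81 -0.48  1.41  0.39] 2.7 0.3
fin
[0.467 0.083 0.318] [ 1.41 -0.5  -1.44  2.12 -0.71  0.65  0.32] 0.0 0.0
[0.504 0.083 0.234] [ 1.71 -0.5  -1.46  2.17 -0.97  0.5   0.53] 155.6 18.2
[0.504 0.083 0.264] [ 1.66 -0.5  -1.46  2.13 -0.9   0.56  0.47] 118.7 13.6
[0.52  0.009 0.264] [ 1.98 -0.5  -1.46  2.1  -1.21  0.85  1.32] 149.9 17.2
[ 0.482 -0.009  0.307] [ 1.86 -0.5  -1.46  2.09 -1.11  0.93  1.28] 47.6 5.6
[0.62 0.08 0.45] [ 2.05 -0.5  -1.46  1.51 -0.68  1.55  0.43] 245.8 22.7
[0.62 0.35 0.45] [ 2.21 -0.5  -1.46  1.24 -0.78  1.57  0.38] 219.1 14.3
[0.45 0.3  0.45] [ 1.45 -0.5  -1.46  1.61 -0.59  1.51  0.42] 117.6 11.7
[0.45 0.08 0.42] [ 1.59 -0.5  -1.46  1.81 -0.48  1.41  0.39] 2.7 0.3
fin
[0.467 0.083 0.318] [ 1.41 -0.5  -1.44  2.12 -0.71  0.65  0.32] 0.0 0.0
[0.504 0.083 0.234] [ 1.71 -0.5  -1.46  2.17 -0.97  0.5   0.53] 155.6 18.2
[0.504 0.083 0.264] [ 1.66 -0.5  -1.46  2.13 -0.9   0.56  0.47] 118.7 13.6
[0.52  0.009 0.264] [ 1.98 -0.5  -1.46  2.1  -1.21  0.85  1.32] 149.9 17.2
[ 0.482 -0.009  0.307] [ 1.86 -0.5  -1.46  2.09 -1.11  0.93  1.28] 47.6 5.6
```

```bash
cat > fast.py <<'E'
import numpy as np
from scipy.spatial.transform import Rotation as R
from kin import G,S,LO,HI
from h import pose,manip
OFF=np.array([0,.0233,0,-.0358,0,.0275,0]); L=[[G[1],0,0],[0,0,0],[0,0,G[3]],[G[4],0,0],[-G[4]+G[9],0,G[5]],[G[6],0,0],[0,0,G[7]]]; L=np.array(L)
def rz(a): c,s=np.cos(a),np.sin(a); return np.array([[c,-s,0],[s,c,0],[0,0,1.]])
def ry(a): c,s=np.cos(a),np.sin(a); return np.array([[c,0,s],[0,1,0],[-s,0,c]])
B0,BT=rz(G[0]),rz(G[8])
def fkj(q):
    M=B0;p=np.array([0,0,G[2]]);ax=[];o=[]
    for i in range(7):
        ax.append(S[i]*M[:,2] if i%2==0 else M[:,1]); o.append(p)
        M=M@(rz(-(q[i]+OFF[i])) if i%2==0 else ry(q[i]+OFF[i])); p=p+M@L[i]
    A=np.array(ax);return p,M@BT,np.vstack([np.cross(A,p-np.array(o)).T,A.T])
W=np.r_[1,1,1,.3,.3,.3]
def rv(M): return R.from_matrix(M).as_rotvec()
def mv(q,p,Rt):
    P,Q,_=fkj(q); Rt=Rt.as_matrix(); w=rv(Rt@Q.T); n=int(max(np.linalg.norm(p-P)/.03,np.linalg.norm(w)/.09,1))+1; worst=9
    for k in range(1,n+1):
        pt=P+(p-P)*k/n; Mt=R.from_rotvec(w*k/n).as_matrix()@Q
        for _ in range(4):
            a,b,J=fkj(q); e=np.r_[pt-a,rv(Mt@b.T)]*W; Jw=J*W[:,None]
            q=np.clip(q+Jw.T@np.linalg.solve(Jw@Jw.T+1e-4*np.eye(6),e),LO+.005,HI-.005)
        worst=min(worst,np.min(np.r_[q-LO,HI-q]))
    a,b,_=fkj(q); return q,np.linalg.norm(a-p)+.1*np.linalg.norm(rv(Rt@b.T)),worst
def dn(az,tilt=90):
    t=np.radians(tilt); d=np.array([np.cos(t),0,-np.sin(t)])
    return R.from_euler('z',az)*R.from_matrix(np.c_[[0,1,0],np.cross(d,[0,1,0]),d])
def job(T):
    T=dict(tilt=T); return [dict(T,ins=-.05,lift=.02),dict(T,ins=.025),dict(T,ins=.025,lift=.03),dict(T,ins=.025,lift=.03,swing=.454),dict(T,ins=-.06,swing=.454)]
E
cat > search.py <<'E'
from fast import *
import time
rng=np.random.default_rng(1); q0=np.array(manip.get_obs()['joint_pos']); res=[]; t0=time.time()
while time.time()-t0<240:
    q=q0; seq=[(.46,.08,.40,0,75)]+[(rng.uniform(.3,.6),rng.uniform(-.5,.3),rng.uniform(.4,.55),rng.uniform(-.6,.6),rng.uniform(65,95)) for _ in range(rng.integers(1,4))]
    ok=1;m=9;ln=0
    for i,s in enumerate(seq):
        if i: ln+=np.hypot(*(np.array(s[:2])-last))
        last=np.array(s[:2]); q,e,wm=mv(q,np.array(s[:3]),dn(np.arctan2(s[1],s[0])+s[3],s[4]))
        if i: m=min(m,wm)
        if e>.004: ok=0;break
    if not ok: continue
    m2=9
    for kw in job(60):
        q,e,wm=mv(q,*pose(**kw)); m2=min(m2,wm)
        if e>.004: ok=0;break
    if ok: res.append((min(m2,m+.03),m2,m,ln,np.round(seq,2).tolist()))
res.sort(key=lambda r:-r[0]+.02*r[3]); print(len(res))
for r in res[:5]: print(np.round(r[:4],3),r[4])
E
python3 search.py
```

```text
26
[0.035 0.273 0.005 0.784] [[0.46, 0.08, 0.4, 0.0, 75.0], [0.46, -0.04, 0.51, 0.56, 71.75], [0.59, 0.29, 0.52, 0.26, 67.05], [0.53, -0.01, 0.44, -0.31, 75.01]]
[0.005 0.005 0.068 0.346] [[0.46, 0.08, 0.4, 0.0, 75.0], [0.42, 0.1, 0.55, 0.4, 73.0], [0.4, -0.08, 0.42, 0.25, 80.59], [0.53, -0.07, 0.46, 0.49, 79.94]]
[0.005 0.005 0.005 0.346] [[0.46, 0.08, 0.4, 0.0, 75.0], [0.3, -0.23, 0.55, -0.54, 69.37]]
[0.005 0.005 0.005 0.469] [[0.46, 0.08, 0.4, 0.0, 75.0], [0.35, -0.19, 0.47, -0.24, 65.14], [0.49, -0.3, 0.46, -0.34, 72.75]]
[0.005 0.005 0.046 0.491] [[0.46, 0.08, 0.4, 0.0, 75.0], [0.4, -0.17, 0.42, 0.04, 68.38], [0.41, -0.33, 0.41, 0.43, 65.52], [0.44, -0.4, 0.48, -0.15, 87.84]]
```

```bash
cat > search2.py <<'E'
from fast import *
import time
rng=np.random.default_rng(2); q0=np.array(manip.get_obs()['joint_pos']); t0=time.time()
A=np.array([(.46,.08,.44,0,75),(.44,.03,.53,.5,72),(.57,.27,.52,.26,68),(.53,0,.44,-.31,75)]); sg=np.array([.04,.06,.03,.2,6]); best=None
def ev(seq):
    q=q0;m=9;js=[]
    for i,s in enumerate(seq):
        q,e,wm=mv(q,np.array(s[:3]),dn(np.arctan2(s[1],s[0])+s[3],s[4])); js.append(q)
        if i: m=min(m,wm)
        if e>.004: return -1,0,js
    for kw in job(60):
        q,e,wm=mv(q,*pose(**kw)); m=min(m,wm); js.append(q)
        if e>.004: return -1,0,js
    return m,q,js
b=-2
while time.time()-t0<150:
    s=(A if best is None else best)+rng.normal(size=A.shape)*sg*(1 if b<0.02 else .5); s[:,0]=s[:,0].clip(.3,.6); s[:,2]=s[:,2].clip(.4,.56); s[:,1]=s[:,1].clip(-.3,.3)
    m,q,js=ev(s)
    if m>b and m>=0: b,best=m,s; bj=js
print(b,np.round(best,2).tolist()); [print(np.round(j,2)) for j in bj]
b2=ev(np.round(best,2)); print(b2[0])
E
python3 search2.py
```

```text
0.27530172153989474 [[0.45, 0.1, 0.5, 1.11, 72.18], [0.52, -0.09, 0.55, 1.65, 69.66], [0.56, 0.2, 0.56, 1.18, 61.05], [0.51, 0.25, 0.46, -1.27, 86.13]]
[ 1.07 -0.12 -1.2   1.73 -0.4   1.37  1.27]
[ 1.08  0.25 -1.12  1.43 -0.11  1.58  1.46]
[ 0.56  0.34 -1.16  1.37 -0.1   1.37  0.99]
[ 0.03  0.24 -0.72  1.52  0.24  1.42 -1.51]
[ 0.36 -0.05 -0.64  2.13  0.19  0.53 -0.43]
[ 0.26  0.18 -0.58  2.14  0.59  0.38 -0.77]
[ 0.32  0.13 -0.63  2.12  0.47  0.43 -0.66]
[ 0.86  0.24 -0.98  2.08 -0.    0.44  0.4 ]
[ 1.17  0.07 -1.19  2.11 -0.29  0.56  0.65]
0.2752800012125234
```

```bash
cat > nx.py <<'E'
from h import *; from fast import dn
import sys
s=[float(a) for a in sys.argv[1:]]
o=manip.get_obs(); print(np.array(o['joint_pos']),o['clock'],rel(np.array(s[:3]),dn(np.arctan2(s[1],s[0])+s[3],s[4])))
E
python3 nx.py .45 .10 .50 1.11 72
```

```text
[ 1.4345 -0.4993 -1.468   2.1475 -0.7712  0.6109  0.3811] 6.45 [ 0.1845  0.5477 -1.2227  0.0198  0.089  -0.1768]
```

>>> move_arm:
  plan: [0.025, 0.07, -0.155, 0.0025, 0.011, -0.022, 0, 0.05, 0.14, -0.31, 0.005, 0.022, -0.044, 0, 0.07, 0.205, -0.46, 0.0075, 0.033, -0.066, 0, 0.093, 0.274, -0.61, 0.01, 0.045, -0.088, 0, 0.115, 0.342, -0.765, 0.0125, 0.056, -0.11, 0, 0.138, 0.41, -0.917, 0.015, 0.067, -0.133, 0, 0.16, 0.48, -1.07, 0.0175, 0.078, -0.155, 0, 0.185, 0.548, -1.22, 0.02, 0.089, -0.177, 0, 0.185, 0.548, -1.22, 0.02, 0.089, -0.177, 0]

```text
clock: 7.58
position: [0.4506, 0.0994, 0.5013]
ee_rot: [0.121, 0.98, 0.156, 0.019]
ft_force: [-0.1, 0.5, -0.2]
grip_width: 0.002
grasp_force: 0.0
```

```bash
python3 nx.py .52 -.09 .55 1.65 70
```

```text
[ 1.0232 -0.1395 -1.0992  1.7224 -0.4309  1.3938  1.3056] 7.575 [-0.0326  0.0498 -0.1443 -0.1132 -0.1434 -0.0983]
```

Matches the model closely. Next waypoint.

>>> move_arm:
  plan: [-0.008, 0.012, -0.036, -0.028, -0.036, -0.025, 0, -0.016, 0.025, -0.072, -0.056, -0.072, -0.05, 0, -0.024, 0.037, -0.108, -0.085, -0.108, -0.074, 0, -0.033, 0.05, -0.144, -0.113, -0.143, -0.098, 0, -0.033, 0.05, -0.144, -0.113, -0.143, -0.098, 0]

```text
clock: 8.2
position: [0.52, -0.0946, 0.5469]
ee_rot: [0.051, 0.983, 0.174, 0.007]
ft_force: [0.8, 0.7, 0.2]
grip_width: 0.002
grasp_force: 0.0
```

```bash
python3 nx.py .56 .2 .56 1.18 61
```

```text
[ 1.0633  0.2159 -1.0083  1.4247 -0.1687  1.591   1.5304] 8.2 [-0.1551  0.0192 -0.0509 -0.0097  0.2835  0.0899]
```

>>> move_arm:
  plan: [-0.03, 0.004, -0.01, -0.002, 0.057, 0.018, 0, -0.06, 0.008, -0.02, -0.004, 0.113, 0.036, 0, -0.09, 0.012, -0.03, -0.006, 0.17, 0.054, 0, -0.125, 0.016, -0.04, -0.008, 0.227, 0.072, 0, -0.155, 0.02, -0.05, -0.01, 0.283, 0.09, 0, -0.155, 0.02, -0.05, -0.01, 0.283, 0.09, 0]

```text
clock: 8.95
position: [0.5541, 0.2113, 0.5603]
ee_rot: [0.016, 0.968, 0.25, 0.004]
ft_force: [0.2, -0.4, 0.1]
grip_width: -0.001
grasp_force: 0.0
```

```bash
python3 nx.py .51 .25 .46 -1.27 86; python3 - <<'E'
from fast import *
q0=np.array(manip.get_obs()['joint_pos'])
for A in ([(.51,.25,.46,-1.27,86)],[(.51,.25,.46,-.6,86)],[(.51,.25,.46,0,86)],[(.45,.15,.44,0,75)],[(.45,.2,.44,-.4,75)],[]):
    q=q0;m=9
    for s in A: q,e,wm=mv(q,np.array(s[:3]),dn(np.arctan2(s[1],s[0])+s[3],s[4])); m=min(wm,m)
    for kw in job(60): q,e,wm=mv(q,*pose(**kw)); m=min(m,wm); 
    print(A,m,e)
E
```

```text
[ 0.5523  0.3451 -1.1285  1.3415 -0.1206  1.3768  1.0367] 8.95 [ 0.2119 -0.6715  2.2658  0.0452 -0.0161  0.1058]
[(0.51, 0.25, 0.46, -1.27, 86)] 0.2751307540140897 1.5435529486323257e-08
[(0.51, 0.25, 0.46, -0.6, 86)] 0.23975662040977608 4.491475748177742e-08
[(0.51, 0.25, 0.46, 0, 86)] 0.14326494010284496 9.46547371356532e-08
[(0.45, 0.15, 0.44, 0, 75)] 0.004999999999999893 0.0746920071428755
[(0.45, 0.2, 0.44, -0.4, 75)] 0.004999999999999893 0.03984379574379763
[] 0.004999999999999893 0.07934224338126165
```

```bash
python3 nx.py .51 .25 .46 -.6 86
```

```text
[ 0.5523  0.3451 -1.1285  1.3415 -0.1206  1.3768  1.0367] 8.95 [ 0.3269 -0.4816  1.6238  0.0452 -0.0161  0.1058]
```

>>> move_arm:
  plan: [0.033, -0.048, 0.162, 0.0045, -0.0015, 0.0105, 0, 0.065, -0.096, 0.325, 0.009, -0.003, 0.021, 0, 0.098, -0.144, 0.487, 0.0135, -0.005, 0.032, 0, 0.131, -0.193, 0.65, 0.018, -0.0065, 0.042, 0, 0.163, -0.241, 0.812, 0.0225, -0.008, 0.053, 0, 0.196, -0.289, 0.974, 0.027, -0.0095, 0.063, 0, 0.229, -0.337, 1.137, 0.0315, -0.011, 0.074, 0, 0.262, -0.385, 1.3, 0.036, -0.013, 0.085, 0, 0.294, -0.433, 1.461, 0.0405, -0.0145, 0.095, 0, 0.327, -0.482, 1.624, 0.045, -0.016, 0.106, 0, 0.327, -0.482, 1.624, 0.045, -0.016, 0.106, 0]

```text
clock: 10.32
position: [0.5128, 0.2438, 0.4591]
ee_rot: [0.758, 0.651, 0.022, 0.028]
ft_force: [-0.4, -0.1, 0.7]
grip_width: -0.004
grasp_force: 0.0
```

```bash
python3 - <<'E'
from fast import *; from h import rel
q0=np.array(manip.get_obs()['joint_pos']); print(q0)
for t in (55,58,60):
    q=q0;m=9
    for kw in job(t): q,e,wm=mv(q,*pose(**kw)); m=min(m,wm); print(t,wm,e,np.round(q,2))
for t in (57,60): print(rel(*pose(tilt=t,ins=-.05,lift=.03)),pose(tilt=t,ins=-.05,lift=.03)[0])
E
```

```text
[ 0.1473  0.2493 -0.812   1.523   0.2355  1.4017 -0.8313]
55 0.2097163814823344 4.596380138825372e-09 [ 0.42 -0.1  -0.7   2.21  0.21  0.41 -0.47]
55 0.20710185783688928 1.0438400027336206e-08 [ 0.3   0.17 -0.62  2.2   0.86  0.29 -1.04]
55 0.22899137928371127 2.342838023128296e-09 [ 0.4   0.12 -0.72  2.18  0.67  0.34 -0.86]
55 0.21165280933468872 1.2055518299923607e-09 [ 1.1   0.34 -1.25  2.14  0.23  0.34  0.23]
55 0.004999999999999893 0.10423702986931947 [ 1.56  0.26 -1.46  2.19  0.01  0.43  0.43]
58 0.25649046875781156 9.527846407166214e-10 [ 0.43 -0.07 -0.71  2.16  0.19  0.48 -0.44]
58 0.24907303069220443 3.620869062106338e-09 [ 0.31  0.18 -0.63  2.17  0.7   0.34 -0.88]
58 0.2651585138775241 3.7115559654691223e-10 [ 0.39  0.13 -0.71  2.14  0.56  0.4  -0.74]
58 0.2761469290677474 1.3487673202831858e-09 [ 0.99  0.29 -1.14  2.1   0.11  0.4   0.31]
58 0.004999999999999893 0.018874670010407994 [ 1.43  0.17 -1.46  2.13 -0.11  0.5   0.51]
60 0.2879919471489236 1.0267794939908793e-09 [ 0.43 -0.05 -0.72  2.13  0.19  0.53 -0.43]
60 0.27609604485325345 1.7934576506710025e-09 [ 0.32  0.19 -0.64  2.14  0.62  0.39 -0.8 ]
60 0.29011183386403916 4.1352295784030927e-10 [ 0.38  0.14 -0.7   2.12  0.5   0.44 -0.69]
60 0.3018410170934085 1.0493319520897942e-09 [ 0.92  0.27 -1.07  2.08  0.09  0.44  0.32]
60 0.10461853612656125 8.916101250419128e-08 [ 1.31  0.12 -1.37  2.11 -0.17  0.55  0.55]
[-0.5051  0.0475 -0.1333 -0.1667 -0.0406  0.1346] [0.4568 0.0834 0.3224]
[-0.4528  0.0439 -0.1342 -0.1654 -0.0303  0.1292] [0.4668 0.0833 0.3285]
```

>>> move_arm:
  plan: [-0.113, 0.011, -0.034, -0.041, -0.0075, 0.032, 0, -0.226, 0.022, -0.067, -0.083, -0.015, 0.065, 0, -0.34, 0.033, -0.1, -0.124, -0.023, 0.097, 0, -0.453, 0.044, -0.134, -0.165, -0.03, 0.129, 0, -0.453, 0.044, -0.134, -0.165, -0.03, 0.129, 0, -0.453, 0.044, -0.134, -0.165, -0.03, 0.129, 0]

```text
clock: 11.08
position: [0.4681, 0.0836, 0.3307]
ee_rot: [0.687, 0.679, 0.183, 0.185]
ft_force: [0.8, 0.8, 0.4]
grip_width: 0.003
grasp_force: 0.0
```

```bash
python3 - <<'E'
from h import *
o=manip.get_obs();print(o['joint_pos'],o['ft_force'])
for i in (-.02,0,.022): print(rel(*pose(tilt=60,ins=i)))
E
```

```text
[ 0.4241 -0.0816 -0.7163  2.12    0.1876  0.588  -0.446 ] [0.7754 0.7575 0.4153]
[ 0.0031  0.0001  0.0002 -0.0003 -0.0174  0.0572]
[ 0.0031  0.0001  0.0002 -0.0003 -0.0175  0.0772]
[ 0.0031  0.0001  0.0002 -0.0003 -0.0176  0.0992]
```

>>> move_arm:
  plan: [0.003, 0, 0, 0, -0.009, 0.025, 0, 0.003, 0, 0, 0, -0.0175, 0.045, 0, 0.003, 0, 0, 0, -0.0175, 0.057, 0, 0.003, 0, 0, 0, -0.0175, 0.057, 0, 0.003, 0, 0, 0, -0.0175, 0.067, 0, 0.003, 0, 0, 0, -0.0175, 0.077, 0, 0.003, 0, 0, 0, -0.0175, 0.077, 0]

```text
clock: 11.95
position: [0.4917, 0.0838, 0.2549]
ee_rot: [0.687, 0.679, 0.182, 0.183]
ft_force: [0.9, -0.3, -0.3]
grip_width: -0.003
grasp_force: 0.0
```

```bash
python3 - <<'E'
from h import *
shot('r4')
o=manip.get_obs();print(o['joint_pos'],o['ft_force'])
for i in (.0,.02): print(rel(*pose(tilt=60,ins=i)))
E
```

```text
[ 0.3901  0.1178 -0.7229  2.1431  0.5476  0.465  -0.76  ] [-0.6817 -0.743   0.8225]
[-0.0008 -0.0006 -0.0006 -0.0007  0.0003  0.0001]
[-0.0008 -0.0006 -0.0006 -0.0008  0.0003  0.0201]
```

View pics/r4.png

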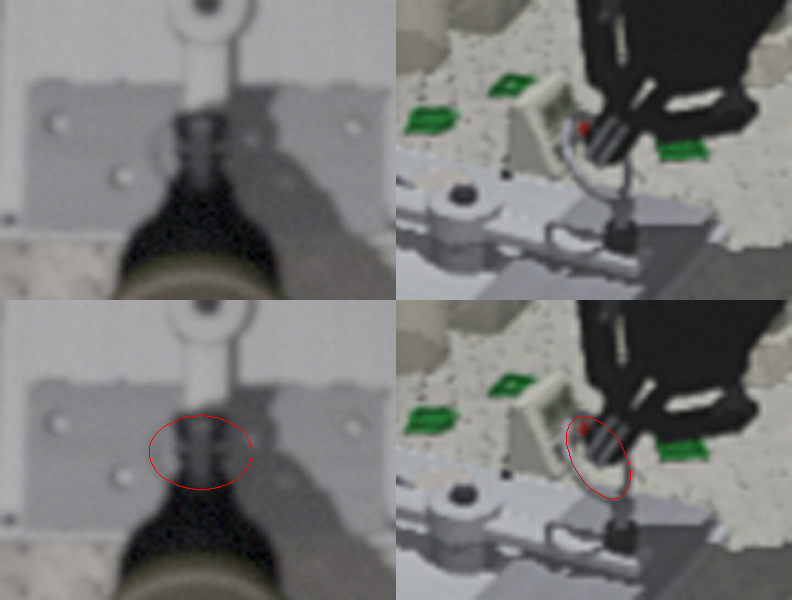

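>>> move_arm:
  plan: [0, 0, 0, 0, 0, 0.01, 0, 0, 0, 0, 0, 0, 0.022, 0, 0, 0, 0, 0, 0.0025, 0.022, 0, 0, 0, 0, 0, 0.005, 0.022, 0, 0, 0, 0, 0, 0.005, 0.022, 0]

```text
clock: 12.68
position: [0.5067, 0.0831, 0.2383]
ee_rot: [0.688, 0.679, 0.182, 0.184]
ft_force: [0.8, -0.0, -0.4]
grip_width: 0.002
grasp_force: 0.0
```

>>> move_arm:
  plan: [0, 0, 0, 0, 0.0015, -0.0026, 0, 0, 0, 0, 0, 0.003, -0.0052, 0, 0, 0, 0, 0, 0.0045, -0.0078, 0, 0, 0, 0, 0, 0.006, -0.0104, 0, 0, 0, 0, 0, 0.006, -0.0104, 0]

```text
clock: 13.3
position: [0.5061, 0.0829, 0.2493]
ee_rot: [0.688, 0.679, 0.181, 0.183]
ft_force: [-1.8, -0.7, -0.6]
grip_width: -0.004
grasp_force: 1.1
```

>>> move_arm:
  plan: [0, 0, 0, 0, 0.0015, -0.0026, 0, 0, 0, 0, 0, 0.003, -0.0052, 0, 0, 0, 0, 0, 0.003, -0.0052, 0]

```text
clock: 13.68
position: [0.5061, 0.0829, 0.2552]
ee_rot: [0.688, 0.679, 0.181, 0.183]
ft_force: [-3.3, 0.2, -4.6]
grip_width: 0.002
grasp_force: 2.5
```

```bash
python3 - <<'E'
from h import *
shot('r5')
o=manip.get_obs();print(o['joint_pos'],o['ft_force'])
print(rel(*pose(tilt=60,ins=.022)))
for c in ('top','side'):
    q=manip.camera(c)
    print([(d['conf'],w(q,d['position'])) for d in manip.tip_of(q,'ring_centre')[:1]])
E
```

```text
[ 0.3863  0.1535 -0.7168  2.1095  0.577   0.4781 -0.7706] [-3.822  -0.1909 -4.896 ]
[-0.003   0.0004 -0.0012 -0.0001 -0.0124  0.0148]
[(0.49, array([0.5805, 0.0762, 0.1122]))]
[(0.53, array([0.5804, 0.0809, 0.1103]))]
```

View pics/r5.png

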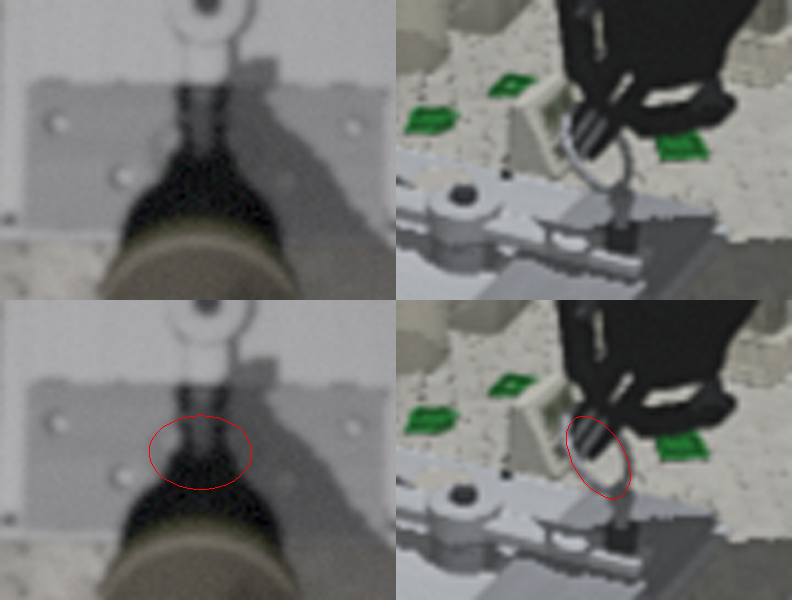

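>>> move_arm:
  plan: [0, 0, 0, 0, 0.0015, -0.0026, 0, 0, 0, 0, 0, 0.003, -0.0052, 0, 0, 0, 0, 0, 0.0045, -0.0078, 0, 0, 0, 0, 0, 0.0045, -0.0078, 0, 0, 0, 0, 0, 0.0045, -0.0078, 0]

```text
clock: 14.6
position: [0.5063, 0.083, 0.2644]
ee_rot: [0.688, 0.679, 0.181, 0.183]
ft_force: [-5.6, -0.4, -5.3]
grip_width: 0.002
grasp_force: 3.5
```

```bash
python3 - <<'E'
from h import *
o=manip.get_obs();print(o['joint_pos'],o['ft_force'])
for c in ('top','side'):
    q=manip.camera(c)
    print([(d['conf'],w(q,d['position'])) for d in manip.tip_of(q,'ring_centre')[:1]])
p0,R0=pose(tilt=60,ins=.022); P=np.array(o['position']); RR=R.from_quat(o['ee_rot'])
for s in (.1,.2,.3,.38,.454):
    Rz=R.from_euler('z',s); print(s,rel(PIV+Rz.apply(P-PIV),Rz*RR))
E
```

```text
[ 0.4006  0.1375 -0.7285  2.1015  0.5385  0.4923 -0.7342] [-5.5917 -0.4311 -5.3213]
[(0.63, array([0.5787, 0.0753, 0.1185]))]
[(0.69, array([0.5812, 0.083 , 0.1161]))]
0.1 [ 0.      0.0497 -0.0867 -0.0165  0.0007  0.0004]
0.2 [ 0.0001  0.0995 -0.1734 -0.0328  0.0029  0.0016]
0.3 [ 0.0001  0.1493 -0.2601 -0.0487  0.0064  0.0036]
0.38 [ 0.0001  0.1891 -0.3295 -0.0611  0.0102  0.0058]
0.454 [ 0.0001  0.2259 -0.3937 -0.0723  0.0145  0.0082]
```

>>> move_arm:
  plan: [0, 0, 0, 0, 0.002, -0.0035, 0, 0, 0, 0, 0, 0.002, -0.0035, 0, 0, 0.025, -0.043, -0.008, 0.002, -0.0034, 0, 0, 0.05, -0.087, -0.0165, 0.0027, -0.003, 0, 0, 0.075, -0.13, -0.025, 0.0036, -0.0025, 0, 0, 0.0995, -0.173, -0.0328, 0.0049, -0.0019, 0, 0, 0.124, -0.217, -0.041, 0.0065, -0.001, 0, 0, 0.149, -0.26, -0.0487, 0.0084, 0.0001, 0, 0, 0.169, -0.295, -0.055, 0.0103, 0.0012, 0, 0, 0.189, -0.33, -0.0611, 0.0122, 0.0023, 0, 0, 0.189, -0.33, -0.0611, 0.0122, 0.0023, 0, 0, 0.189, -0.33, -0.0611, 0.0122, 0.0023, 0]

```text
clock: 16.3
position: [0.5172, 0.0207, 0.2685]
ee_rot: [0.547, 0.796, 0.212, 0.146]
ft_force: [-6.2, -2.7, -6.6]
grip_width: -0.004
grasp_force: 4.1
```

```bash
python3 - <<'E'
from h import *
shot('r6',swing=.38,lift=.015)
o=manip.get_obs();print(o['joint_pos'],o['ft_force'])
for c in ('top','side'):
    q=manip.camera(c)
    for l in ('ring_centre','loupe_eye','mask'):
        for d in manip.tip_of(q,l)[:1]: 
            x=w(q,d['position']); v=x-PIV; print(c,l,round(d['conf'],2),x,'ang',np.arctan2(v[1],v[0])-YAW if l!='ring_centre' else np.arctan2(-v[1],-v[0])-YAW)
E
```

```text
[ 0.794   0.1878 -0.9213  2.0714  0.0209  0.4527  0.2701] [-5.5502 -2.5919 -6.1168]
top ring_centre 0.52 [0.5859 0.0429 0.1253] ang 0.4305446217561235
top loupe_eye 0.94 [0.7685 0.1158 0.0263] ang 0.3563542892882907
top mask 0.62 [ 0.7611  0.3185 -0.0005] ang 1.2204071640186256
side ring_centre 0.55 [0.5903 0.0477 0.1224] ang 0.40171599989959006
side loupe_eye 0.69 [0.764  0.1145 0.0299] ang 0.359600807693565
side mask 0.63 [ 0.7951 -0.1052 -0.0033] ang -0.9705369639730672
```

View pics/r6.png

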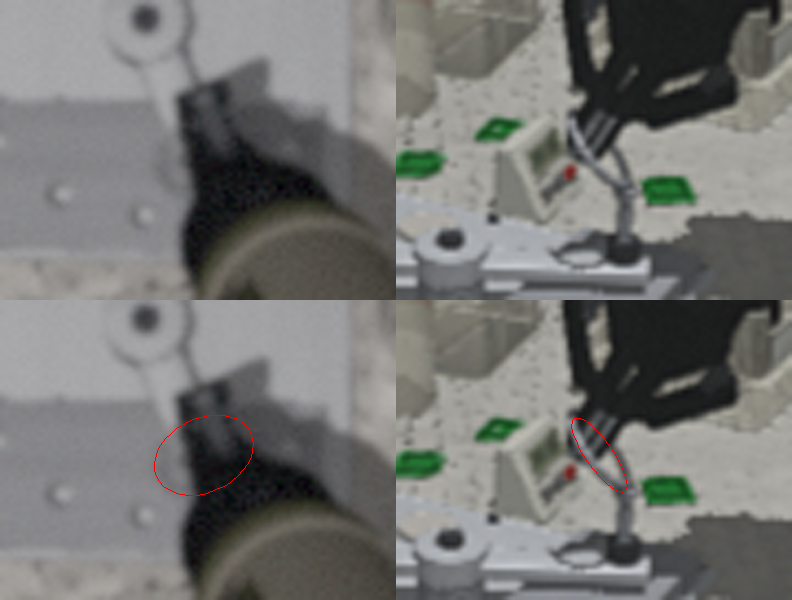

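>>> move_arm:
  plan: [0, 0, 0, 0, -0.002, 0.0035, 0, 0, 0, 0, 0, -0.004, 0.007, 0, 0, 0, 0, 0, -0.006, 0.0104, 0, 0, 0, 0, 0, -0.008, 0.0139, 0, 0, 0, 0, 0, -0.011, 0.019, 0, 0, 0, 0, 0, -0.011, 0.019, 0]

```text
clock: 17.55
position: [0.5178, 0.0218, 0.2469]
ee_rot: [0.547, 0.796, 0.213, 0.147]
ft_force: [0.1, -0.2, 0.5]
grip_width: -0.001
grasp_force: 0.0
```

>>> move_arm:
  plan: [0, 0, 0, -0.0015, 0, 0, 0, 0, 0, 0, -0.003, 0, 0, 0, 0, 0, 0, -0.0045, 0, 0, 0, 0, 0, 0, -0.006, 0, 0, 0, 0, 0, 0, -0.007, 0, 0, 0, 0, 0, 0, -0.008, 0, 0, 0, 0, 0, 0, -0.008, 0, 0, 0]

```text
clock: 18.42
position: [0.5202, 0.0142, 0.2466]
ee_rot: [0.547, 0.796, 0.213, 0.146]
ft_force: [0.2, 0.6, 0.1]
grip_width: 0.0
grasp_force: 0.0
```

```bash
cat > chk.py <<'E'
from h import *
o=manip.get_obs();print(o['clock'],o['ft_force'],o['position'])
for c in ('top','side'):
    q=manip.camera(c)
    for l in ('ring_centre','loupe_eye'):
        for d in manip.tip_of(q,l)[:1]: 
            x=w(q,d['position']); v=x-PIV; print(c,l,round(d['conf'],2),x,'ang',np.arctan2(v[1],v[0])-YAW if l!='ring_centre' else np.arctan2(-v[1],-v[0])-YAW)
E
python3 chk.py
```

```text
18.425 [0.1784 0.6432 0.1062] [0.5202 0.0142 0.2466]
top ring_centre 0.48 [0.587  0.0425 0.1181] ang 0.439380559497504
top loupe_eye 0.76 [0.7654 0.119  0.0295] ang 0.39686104819058876
side ring_centre 0.54 [0.587  0.0447 0.1127] ang 0.4174490182602673
side loupe_eye 0.63 [0.7616 0.1167 0.0283] ang 0.3896018344969824
```

>>> move_arm:
  plan: [0, 0, 0, -0.001, 0, 0, 0, 0, 0, 0, -0.002, 0, 0, 0, 0, 0, 0, -0.003, 0, 0, 0, 0, 0, 0, -0.004, 0, 0, 0, 0, 0, 0, -0.004, 0, 0, 0]

```text
clock: 19.35
position: [0.5216, 0.0105, 0.2465]
ee_rot: [0.547, 0.797, 0.213, 0.146]
ft_force: [-1.5, 0.7, -0.1]
grip_width: -0.006
grasp_force: 0.3
```

>>> move_arm:
  plan: [0, 0, 0, -0.001, 0, 0, 0, 0, 0, 0, -0.002, 0, 0, 0, 0, 0, 0, -0.002, 0, 0, 0]

```text
clock: 19.73
position: [0.522, 0.0083, 0.2461]
ee_rot: [0.547, 0.796, 0.212, 0.146]
ft_force: [-1.0, 0.0, -4.4]
grip_width: -0.006
grasp_force: 1.5
```

```bash
python3 chk.py
```

```text
19.725 [-1.0156  0.0303 -4.4415] [0.522  0.0083 0.2461]
top ring_centre 0.52 [0.5871 0.0361 0.1075] ang 0.5013582729134278
top loupe_eye 0.7 [0.7637 0.1228 0.0279] ang 0.4374952041224559
side ring_centre 0.44 [0.5884 0.0402 0.1054] ang 0.4691364215667339
side loupe_eye 0.68 [0.7562 0.1243 0.0252] ang 0.48441495387755973
```

>>> move_arm:
  plan: [0, 0, 0, 0, -0.002, 0, 0, 0, 0, 0, 0.001, -0.004, 0, 0, 0, 0, 0, 0.003, -0.006, 0, 0, 0, 0, 0, 0.005, -0.006, 0, 0, 0, 0, 0, 0.005, -0.006, 0, 0]

```text
clock: 20.65
position: [0.5158, 0.0117, 0.2438]
ee_rot: [0.547, 0.797, 0.213, 0.146]
ft_force: [-0.0, 0.1, -0.3]
grip_width: 0.0
grasp_force: 0.0
```

```bash
python3 chk.py; python3 -c "
from h import *
shot('r7',swing=.454,lift=0)"
```

```text
20.65 [-0.0492  0.1076 -0.2805] [0.5158 0.0117 0.2438]
top ring_centre 0.72 [ 0.693  -0.0984 -0.0018] ang 1.7047000871689453
top loupe_eye 0.62 [0.7662 0.1232 0.0259] ang 0.43097071735863035
side ring_centre 0.53 [0.5888 0.0396 0.1023] ang 0.47646776992331136
side loupe_eye 0.73 [0.7615 0.125  0.0262] ang 0.46605060005696713
```

View pics/r7.png

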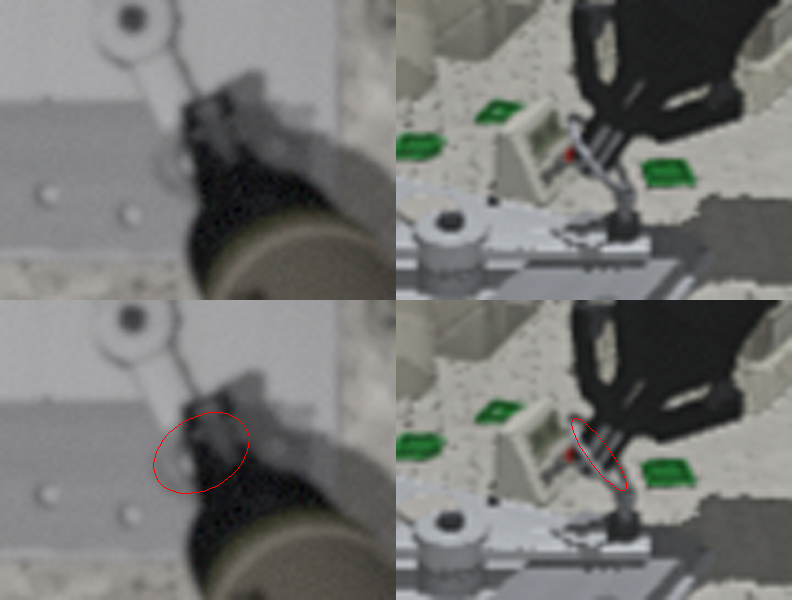

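```bash
python3 - <<'E'
from h import *
o=manip.get_obs();P=np.array(o['position']);RR=R.from_quat(o['ee_rot'])
c=PIV+R.from_euler('z',YAW+.454).apply([-.0925,0,.105]); print(RR.inv().apply(c-P),o['joint_pos'])
E
```

```text
[ 0.0021 -0.0018  0.1588] [ 0.7796  0.232  -0.8925  2.0947  0.0658  0.399   0.2598]
```

>>> move_arm:
  plan: [0, 0, 0, 0.002, -0.001, -0.006, 0, 0, 0, 0, 0.002, -0.001, -0.014, 0, 0, 0, 0, 0.002, -0.001, -0.024, 0, 0, 0, 0, 0.002, -0.001, -0.036, 0, 0, 0, 0, 0.002, -0.001, -0.05, 0, 0, 0, 0, 0.002, -0.001, -0.065, 0, 0, 0, 0, 0.002, -0.001, -0.08, 0, 0, 0, 0, 0.002, -0.001, -0.08, 0, 0, 0, 0, 0.002, -0.001, -0.08, 0]

```text
clock: 22.18
position: [0.477, -0.0014, 0.3123]
ee_rot: [0.547, 0.796, 0.212, 0.146]
ft_force: [-0.2, 0.0, 0.3]
grip_width: -0.002
grasp_force: 0.0
```

```bash
python3 chk.py; python3 - <<'E'
from h import *
q=manip.camera('top')
for l in ('mask','wafer'):
    print(l,[np.round(w(q,d['position']),3).tolist() for d in manip.tip_of(q,l)[:4]])
q=manip.camera('side')
def cr(q,X,a=34):
    u,v=proj(q,X).astype(int); return cv2.resize(q['color'][v-a:v+a,u-45:u+45],(396,300),interpolation=cv2.INTER_CUBIC)[:,:,::-1]
t=manip.camera('top')
cv2.imwrite('pics/fin.png',np.vstack([np.hstack([cr(t,[.60,.05,.05]),cr(q,[.585,.04,.08])]),np.hstack([cr(t,[.76,.1,.03]),cr(q,[.76,.1,.03])])]))
E
```

```text
22.175 [-0.2131  0.045   0.2883] [ 0.477  -0.0014  0.3123]
top ring_centre 0.63 [0.5904 0.035  0.107 ] ang 0.5289272348191755
top loupe_eye 0.62 [0.7631 0.1239 0.0253] ang 0.449525842229316
side ring_centre 0.47 [0.5904 0.0394 0.1035] ang 0.4862832119601262
side loupe_eye 0.96 [0.762  0.1197 0.0275] ang 0.41578010576783975
mask [[0.615, -0.152, -0.001], [0.589, 0.04, 0.108], [0.767, -0.189, -0.0], [0.76, 0.317, 0.003]]
wafer [[0.759, 0.031, 0.021]]
```

View pics/fin.png

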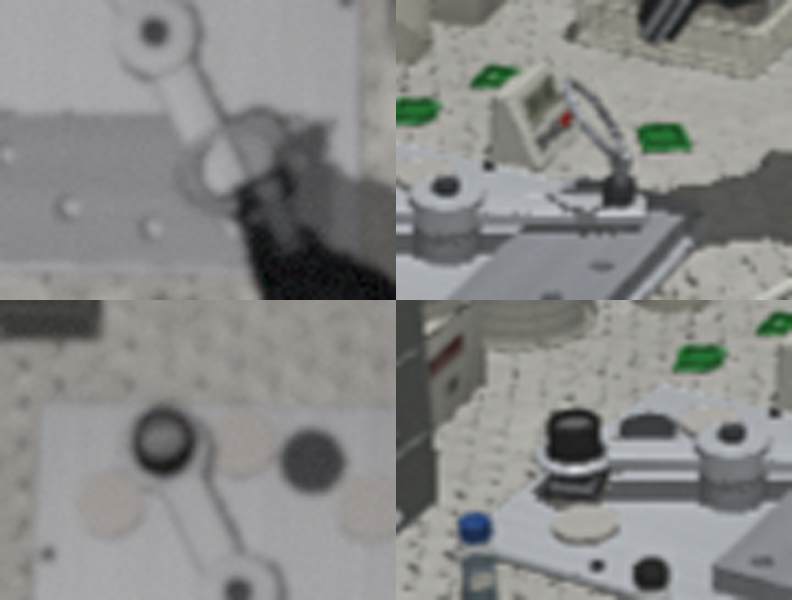

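```bash
python3 -c "
from workcell import manip
print(manip.hand_in())"
```

```text
the job is handed in; nothing more can be done
None
```

The loupe now stands over the square mask, with the pin seated in the next hole and the fingers clear of the ring. The job was handed in at about 22 s of the 48 s allowed, though the hand-in call reported no verdict.

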